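# Clear the freezer-tape stand and hold its tension arm back

## Task

The roll on the tape stand is spent: slide it up off the spindle and lay it flat on the white saucer. Then take the stand's sprung tension arm by its red post and push it back until it is well past the click of its pawl, so that a new roll could be dropped on. The arm springs back if let go, so finish while still holding it there, and leave the mug, lemon, garlic and fork where they are.

Things in the scene. Friction and masses are not known exactly. Their poses are not given: they have to be found in the camera images.
- tape_stand: Fixed stand: white slab 190 x 120 mm, its top 18 mm above the worktop; origin on the worktop, slab centre at (15, 0) mm in its frame. Steel spindle 23 mm in diameter at (-25, -6), tip at z 79; the roll sits round it on a flange at z 22. The arm's vertical pivot is at (45, 20), hub top z 47. Grey pawl block at (100, 20), top z 48.
- spindle_tip (a point): Top of the spindle, on its axis, 79 mm above the worktop.
- tape_roll: Spent tape roll: blue ring 56 mm across, 45 mm high, cardboard core, bore 29 mm, 40 to 85 g. Origin: centre of its underside, z its axis. It starts on the spindle, underside at 22, top at 67 mm; the arm's roller presses its lower 20 mm from the stand's +y side with about 5 N. Grip the upper 20 mm, best with fingers on its -x and +x sides in the stand's frame. Lifting needs about 5 N.
- saucer: Loose white saucer, 160 mm in diameter, 16 mm high; origin at the centre of its underside. Its flat inner floor is 100 mm in diameter, 5 mm above the worktop.
- swing_bar: Tension arm: dark steel bar 115 mm long, 12 mm wide, 32 to 40 mm above the worktop. Origin on the vertical pivot axis, 18 mm above the worktop; the bar runs along its own -x, with a white roller 70 mm out and an upright red post at its free end. At joint 0 its axes are parallel to the stand's.
- post_top (a point): Top centre of the red post, 86 mm above the worktop, 115 mm from the pivot. The post is 14 mm in diameter and free all round from 48 to 86 mm above the worktop.
- tensioner (a joint): Arm swing, rad: 0 = home, bar along the stand's -x; grows clockwise from above, post going to the stand's +y. About 0.11 on the roll; springs to 0 when the roll is off. At the post the spring gives 2 N at 0, 6 N at 0.65. The tooth meets the pawl at 0.33 (7.5 N in all to pass), clicks over at 0.45, is clear by 0.58; stop at 0.80. It does not lock.
- tea_mug: White mug 97 mm high, 110 mm over its handle; a bystander.
- lemon: Lemon, 78 mm long, 56 mm high; a bystander.
- garlic: Garlic bulb, 60 mm; a bystander.
- dinner_fork: Steel fork, 193 mm long, flat on the worktop; a bystander.
Things that resemble listed ones, but are neither listed nor needed, are in the scene too. Of the things that look like the tape_roll, the larger one is meant.

How it is judged:
By the outcome, as a careful person would: the job done as asked, in the order asked, and still so for the second after the job is handed in, while the arm keeps its last pose, push and grip.
It also fails if it takes over 51 s, if anything falls off the work surface, if the arm or the gripper's body presses on something with over 40 N, if the wrist force passes 120 N, or if a joint passes its speed limit or range.

## Robot

A 7-joint arm with a two-finger parallel gripper is mounted at the origin on a cart in front of the work surface, level with it; the furniture and walls round the work are solid. World frame = base frame: x ahead of the robot, y to its left, z up, the work surface at z = 0. Lengths are in mm, angles in rad, forces in N, time in s.
With the tool pointing down it reaches from about 400 to 875 mm from the base axis. Payload 4.4 kg.
Tool frame: the origin (TCP) lies at the very end of the fingers, on their centre line; the grasp point (between the pads) lies 19 mm behind it; z points along the fingers, y is the line along which they close (so a half turn about z gives the same grasp; the last joint's range is limited). The gripper opens to 85 mm and grips with 20 to 120 N. Pads are 22 mm wide; open, the fingers measure 114 mm over their backs; the gripper's body (76 mm by 85 mm) begins 54 mm behind the grasp point. The pads swing forward as they close: fully open they stand 13 mm farther back than shut.
Start: joints at [-1.307, 0.628, 0.038, 1.517, -0.027, 0.996, -0.02], TCP at [210.481, 614.992, 231.313] pointing down, gripper open.
Joint ranges: [-3.06, 3.06], [-0.37, 2.12], [-1.25, 1.32], [0.18, 2.47], [-1.1, 4.24], [0.23, 1.98], [-2.94, 2.94]. Speed limits (rad/s): [2.57, 2.57, 3.14, 3.14, 3.14, 3.14, 3.14].

## Interface

Orientations are given as [roll, pitch, yaw] about the fixed x, y, z axes, in that order (R = Rz(yaw) Ry(pitch) Rx(roll)).
In Python, from cell import read_state, get_image, camera_info, finish_job gives the robot as it stands.
- The arm moves only by the tool play_rows, never from a script. Its argument "deltas" is one flat list of numbers, 7 for each row, row after row: the shift along the tool's x, y, z in mm, then the turn, a rotation vector about the tool's x, y, z in rad, then the opening, from 0 (shut) to 1 (fully open). In form: [dx, dy, dz, ax, ay, az, grip, dx, dy, dz, ax, ay, az, grip, ...]. A call has 1 to 10 rows; each row is the pose to reach, as a shift and turn from the pose commanded when the call began, along the tool's axes at that moment; what a row does not reach only later rows make up. A row lasts 1/8 s, in which the tool goes at most 62.5 mm and 10.7 degrees, less where a joint would pass 70% of its speed; a pose out of reach is approached as far as the arm can. A call with a gripper value outside its range is refused whole. The fingers move at their own pace and stop on an object; the grip force is fixed at half the most. Time passes only in rows, so rows that repeat a pose let the fingers close. It gives the time, the measured TCP pose, the force, the opening and the grip force at its end, in the units of the state.
- read_state(): the state, without advancing time (a new reading comes with each control period).
- get_image(name): name is "side" or "top" or "wrist"; returns the picture (400x640x3 uint8, red, green, blue); there is no depth.
- camera_info(name): a dict with "fx", "fy", "cx", "cy" (pixels), "T" (4x4, takes a point from camera to world coordinates). Camera axes: x right, y down, z forward; pixel columns grow to the right and rows downward; lengths in mm; the calibration is good to about 2 mm. A picture is of the moment at which its call begins: read the wrist's pose just before it. camera_info takes no time and is no camera call; for the wrist camera it gives the pose at the moment of the call.
- finish_job(): hands the job in; it is judged then, once.
The state is a dict: "clock": time; "qpos": joint angles; "qd": joint speeds; "tau": joint torques, N m; "eef_pos": TCP position; "tool_rot": TCP orientation; "force": force on the tool from outside, world axes, zero at the start; "torque": the same for the moment, N m; "width": finger opening in mm; "gripper_force": force on a finger pad.
Only numpy, scipy, OpenCV 4.12 (cv2) and the standard library are available. Lean on these libraries where they do the work, as an engineer would, in place of code of your own. Each camera call takes 0.05 s, during which the arm holds its last target. There are 200 camera calls.

## Working session

There is one attempt and no reset: what is moved stays moved. The work goes in short steps, Python scripts to look and compute and a tool call to move; the robot and the scene stay as the last step left them, time stands still between calls to the robot, and variables do not carry over. Pictures are saved under pics/ and viewed, at most 10 in all, crops included, and the job is handed in when it is done.

Besides the shell and the picture viewer there is one more tool, called after "Call:" by a JSON object that holds its "op" and its "data". play_rows: Moves the arm, as the interface text tells. Its arguments: {"type":"object","properties":{"deltas":{"type":"array"}},"required":["deltas"]}

```bash
mkdir -p pics
python3 - <<'E'
from cell import *
import cv2,numpy as np
np.set_printoptions(precision=3,suppress=True)
for n in("top","side"):
    im=get_image(n);cv2.imwrite(f"pics/{n}0.png",im[:,:,::-1]);c=camera_info(n);print(n,c)
s=read_state();print(s)
E
```

```text
top {'fx': 429.2512307971274, 'fy': 429.2512307971274, 'cx': 325.85633112488193, 'cy': 189.3951982007826, 'T': array([[   0.01 ,   -0.996,    0.093,  488.969],
       [  -1.   ,   -0.011,   -0.014,  181.205],
       [   0.015,   -0.092,   -0.996, 1123.57 ],
       [   0.   ,    0.   ,    0.   ,    1.   ]])}
side {'fx': 376.6122404745375, 'fy': 376.6122404745375, 'cx': 315.553218235866, 'cy': 197.53953855965247, 'T': array([[ -0.979,  -0.075,   0.188, 427.209],
       [ -0.202,   0.436,  -0.877, 963.717],
       [ -0.017,  -0.897,  -0.442, 486.098],
       [  0.   ,   0.   ,   0.   ,   1.   ]])}
{'clock': 0.1, 'qpos': array([-1.307,  0.629,  0.038,  1.518, -0.027,  0.996, -0.02 ]), 'qd': array([-0.   , -0.002, -0.002, -0.007, -0.   , -0.002,  0.003]), 'tau': array([  0.003, -56.453,   1.231, -19.397,   0.011,   0.005,   0.   ]), 'eef_pos': array([210.306, 614.45 , 230.494]), 'tool_rot': array([-3.14 ,  0.   ,  2.812]), 'force': array([ 0.66 , -0.264, -0.167]), 'torque': array([ 0.024, -0.01 , -0.037]), 'gripper_force': 0.0, 'width': 85.19824790832172}
```

View pics/top0.png

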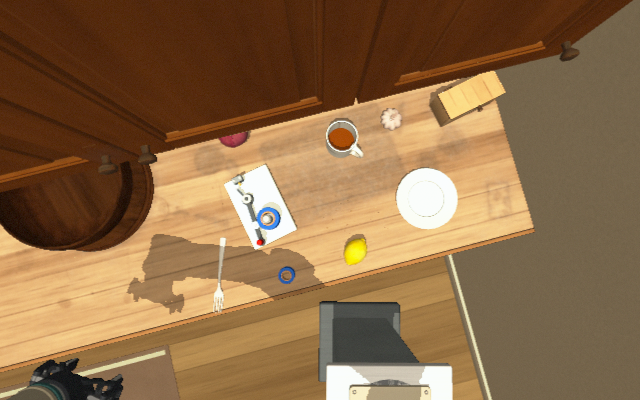

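View pics/side0.png

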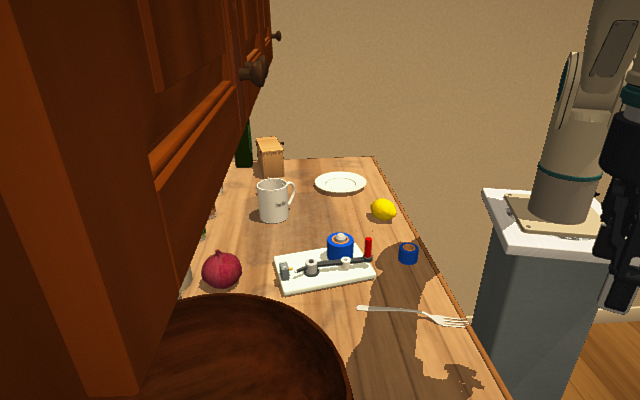

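The top view shows the stand near (262,207), with the roll at (268,218), red post at (260,242) and saucer at (427,198). The small decoy roll is at (287,275). In the side view the stand is near (325,265). I'll enlarge both.

Run:
```python
import cv2,numpy as np
a=cv2.imread("pics/top0.png")[155:260,210:310]
b=cv2.imread("pics/side0.png")[225:300,265:385]
A=cv2.resize(a,None,fx=5.5,fy=5.5,interpolation=cv2.INTER_CUBIC)
cv2.imwrite("pics/c1.png",A)
cv2.imwrite("pics/c2.png",cv2.resize(b,None,fx=6.5,fy=6.5,interpolation=cv2.INTER_CUBIC))
```

```text
(no output)
```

View pics/c1.png

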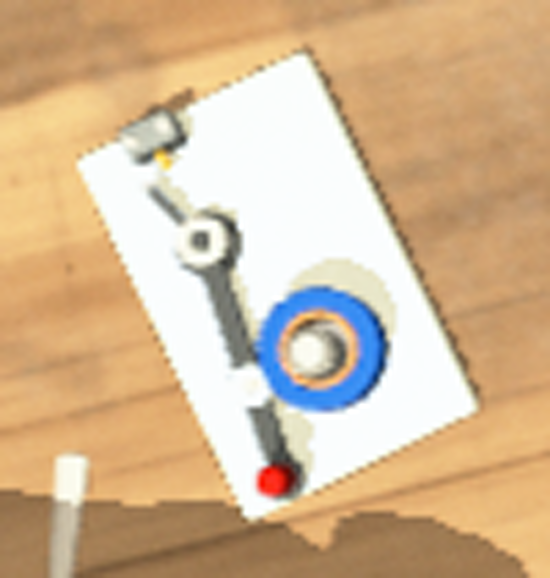

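View pics/c2.png

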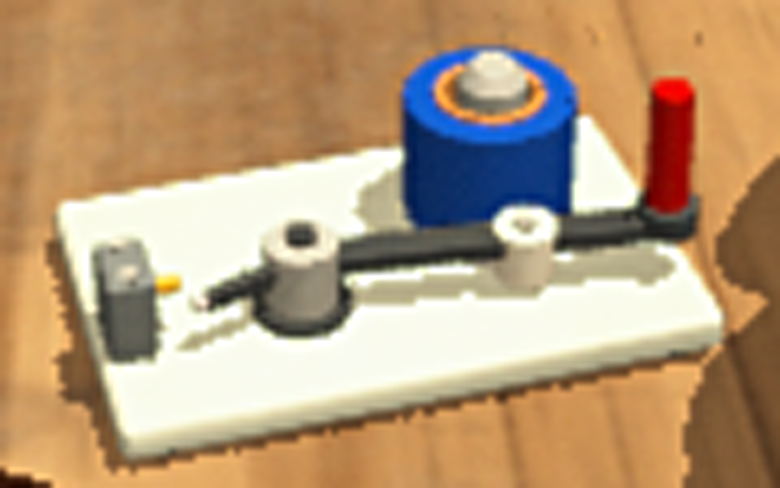

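The crops give these positions, in crop pixels:

| Point | Top crop | Side crop |
|---|---|---|
| Slab corners | (305,48), (478,408), (248,520), (80,160) | (60,205), (585,118), (720,318), (125,440) |
| Hub | (203,240) | (300,235) |
| Post top | (277,478) | (673,88) |
| Spindle tip | (312,350) | (492,62) |

```bash
cat > h.py <<'E'
import numpy as np
from cell import *
from scipy.optimize import least_squares
from scipy.spatial.transform import Rotation as Ro
np.set_printoptions(precision=2,suppress=True)
def proj(n,P,c=None):
    c=c or camera_info(n);T=c["T"];q=(np.atleast_2d(P)-T[:3,3])@T[:3,:3]
    return np.c_[c["fx"]*q[:,0]/q[:,2]+c["cx"],c["fy"]*q[:,1]/q[:,2]+c["cy"]]
def ray(n,uv,z,c=None):
    c=c or camera_info(n);T=c["T"];d=T[:3,:3]@[(uv[0]-c["cx"])/c["fx"],(uv[1]-c["cy"])/c["fy"],1]
    return T[:3,3]+d*(z-T[2,3])/d[2]
def delta(target,yaw):
    "shift in tool axes + az turn from the present measured pose, tool down"
    s=read_state();R=Ro.from_euler('xyz',s["tool_rot"])
    t=(R.inv()*Ro.from_euler('xyz',[np.pi,0,yaw])).as_rotvec()
    return R.inv().apply(np.array(target)-s["eef_pos"]),t
E
python3 - <<'E'
from h import *
S=np.array([[110,-60,18],[-80,-60,18],[-80,60,18],[110,60,18],[45,20,47],[-25,-6,79]])
ut=np.array([[305,48],[478,408],[248,520],[80,160],[203,240],[312,350]])/5.5+[210,155]-.4
us=np.array([[60,205],[585,118],[720,318],[125,440],[300,235],[492,62]])/6.5+[265,225]-.4
def W(p,P):
    R=Ro.from_euler('z',p[2]).as_matrix();return P@R.T+[p[0],p[1],0]
def f(p,o=0):
    r=[(proj("top",W(p,S))-ut)*2.2,(proj("side",W(p,S))-us)*2.]
    return np.concatenate(r).ravel()
p=least_squares(f,[480,330,0.4]).x;print(p);print(f(p).reshape(-1,2))
for nm,P in(("spindle",[-25,-6,79]),("pivot",[45,20,47])):print(nm,W(p,np.array([P]))[0])
print("post top",ray("top",np.array([277,478])/5.5+[210,155]-.4,86),"side",ray("side",np.array([673,88])/6.5+[265,225]-.4,86))
for q in(.11,.7):print("post pred",q,W(p,np.array([[45-115*np.cos(q),20+115*np.sin(q),86]]))[0])
print("saucer",ray("top",(427,198.5),16),ray("top",(428,199),5),"side",ray("side",(341,183.5),14))
for n,u,z in(("lemon",(356,251),28),("mug",(342,139),97),("smallroll",(287,275),30),("garlic",(391,119),30),("forktop",(222,238),5),("forkbot",(219,311),5)):print(n,ray("top",u,z))
for z in (300,450,600):print("cab edge",z,ray("top",(165,135),z),ray("top",(400,85),z))
E
```

```text
[535.12 328.79   0.47]
[[-0.89 -1.95]
 [ 0.73 -1.2 ]
 [-0.44  0.31]
 [-3.26 -1.89]
 [-1.95 -1.3 ]
 [-1.78 -1.11]
 [-1.68 -1.84]
 [ 2.64 -2.95]
 [ 4.14 -1.49]
 [-0.4  -3.16]
 [ 1.21 -1.41]
 [ 1.34 -0.09]]
spindle [515.56 312.1   79.  ]
pivot [566.14 367.03  47.  ]
post top [458.41 323.21  86.  ] side [459.44 328.81  86.  ]
post pred 0.11 [458.55 326.42  86.  ]
post pred 0.7 [454.14 393.14  86.  ]
saucer [571.18 -97.19  16.  ] [ 570.71 -102.57    5.  ] side [571.26 -81.77  14.  ]
lemon [435.07  87.91  28.  ]
mug [707.89 128.69  97.  ]
smallroll [373.95 261.21  30.  ]
garlic [776.71  -2.11  30.  ]
forktop [464.11 432.28   5.  ]
forkbot [279.74 433.99   5.  ]
cab edge 300 [668.08 482.53 300.  ] [774.47  25.01 300.  ]
cab edge 450 [635.46 427.65 450.  ] [722.47  53.46 450.  ]
cab edge 600 [602.83 372.77 600.  ] [670.47  81.91 600.  ]
```

Run:
```python
from h import *
print(delta([515.6,312.1,200],2.04))
```

```text
(array([-386.75, -187.14,   30.83]), array([-0.  ,  0.  ,  0.77]))
```

Call:
{"op": "play_rows", "data": {"deltas": [-20,-10,0,0,0,0.04,1,-65,-30,5,0,0,0.12,1,-115,-55,10,0,0,0.22,1,-165,-80,15,0,0,0.32,1,-215,-105,20,0,0,0.42,1,-265,-130,24,0,0,0.52,1,-310,-151,27,0,0,0.62,1,-350,-170,30,0,0,0.7,1,-375,-182,31,0,0,0.75,1,-387,-187,31,0,0,0.77,1]}}

```text
clock: 1.35
eef_pos: [517.5, 309.2, 200.3]
tool_rot: [-3.141, 0.002, 2.036]
force: [-0.3, -0.2, -0.5]
width: 85.4
gripper_force: 0.0
```

Call:
{"op": "play_rows", "data": {"deltas": [0,0,0,0,0,0,1,0,0,0,0,0,0,1]}}

```text
clock: 1.6
eef_pos: [514.8, 314.0, 200.3]
tool_rot: [-3.141, -0.001, 2.044]
force: [-0.1, -0.2, 0.0]
width: 85.2
gripper_force: 0.0
```

Run:
```python
from h import *
import cv2
s=read_state();print(s["clock"],s["eef_pos"],s["tool_rot"])
c=camera_info("wrist");im=get_image("wrist")[:,:,::-1].copy()
cv2.imwrite("pics/w1.png",im)
print(proj("wrist",[[515.6,312.1,79],[515.6,312.1,67],[458.5,326,86],[566.1,367,47]],c))
np.savez("w1.npz",**c)
```

```text
1.6 [514.85 314.02 200.25] [-3.14 -0.    2.04]
[[321.58 196.28]
 [321.6  192.54]
 [261.39 148.43]
 [403.23 157.64]]
```

View pics/w1.png

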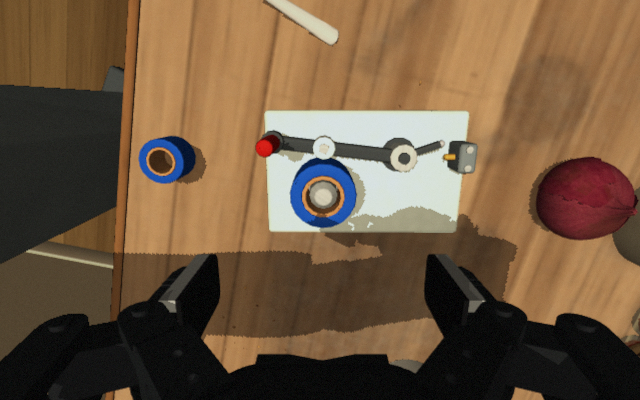

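Wrist view: the roll and spindle tip are at (323,193), with (322,196) predicted. The post is at (263,148), so the model holds to about 2 mm.

Run:
```python
from h import *
print(delta([516.4,313.0,36],2.04))
```

```text
(array([ -1.97,   0.94, 164.29]), array([-0., -0.,  0.]))
```

Call:
{"op": "play_rows", "data": {"deltas": [-1,0.5,20,0,0,0,1,-1,0.5,50,0,0,0,1,-1,0.5,80,0,0,0,1,-1,0.5,105,0,0,0,1,-1,0.5,125,0,0,0,1,-1,0.5,140,0,0,0,1,-1,0.5,152,0,0,0,1,-1,0.5,160,0,0,0,1,-1,0.5,164,0,0,0,1,-1,0.5,164,0,0,0,1]}}

```text
clock: 2.9
eef_pos: [517.1, 312.1, 36.4]
tool_rot: [3.141, -0.0, 2.042]
force: [-0.4, 0.9, -0.4]
width: 85.2
gripper_force: 0.0
```

Call:
{"op": "play_rows", "data": {"deltas": [0,0,0,0,0,0,0.6,0,0,0,0,0,0,0.3,0,0,0,0,0,0,0.3,0,0,0,0,0,0,0.3,0,0,0,0,0,0,0.3,0,0,0,0,0,0,0.3]}}

```text
clock: 3.65
eef_pos: [517.2, 312.2, 37.4]
tool_rot: [3.141, -0.0, 2.042]
force: [-0.8, -1.0, 5.4]
width: 55.0
gripper_force: 62.6
```

Call:
{"op": "play_rows", "data": {"deltas": [0,0,-5,0,0,0,0.3,0,0,-12,0,0,0,0.3,0,0,-21,0,0,0,0.3,0,0,-31,0,0,0,0.3,0,0,-42,0,0,0,0.3,0,0,-54,0,0,0,0.3,0,0,-68,0,0,0,0.3,0,0,-82,0,0,0,0.3,0,0,-92,0,0,0,0.3,0,0,-95,0,0,0,0.3]}}

```text
clock: 4.9
eef_pos: [517.3, 312.3, 132.2]
tool_rot: [3.14, -0.0, 2.042]
force: [-0.8, -0.3, -0.8]
width: 54.8
gripper_force: 64.8
```

Run:
```python
from h import *
import cv2
s=read_state();print(s)
np.savez("w2.npz",**camera_info("wrist"))
cv2.imwrite("pics/w2.png",get_image("wrist")[:,:,::-1])
print(delta([571,-98,160],2.04))
```

```text
{'clock': 4.9, 'qpos': array([-0.72,  0.69,  0.21,  1.75, -0.21,  0.72,  0.07]), 'qd': array([-0.01, -0.02,  0.01, -0.  ,  0.01,  0.04, -0.  ]), 'tau': array([  0.02, -55.34,   3.89, -15.25,   0.01,  -0.  ,  -0.  ]), 'eef_pos': array([517.32, 312.29, 132.21]), 'tool_rot': array([ 3.14, -0.  ,  2.04]), 'force': array([-0.78, -0.26, -0.79]), 'torque': array([-0.03, -0.01,  0.03]), 'gripper_force': 64.78039367124438, 'width': 54.84401569192486}
(array([-389.99, -138.19,  -28.15]), array([ 0., -0.,  0.]))
```

View pics/w2.png

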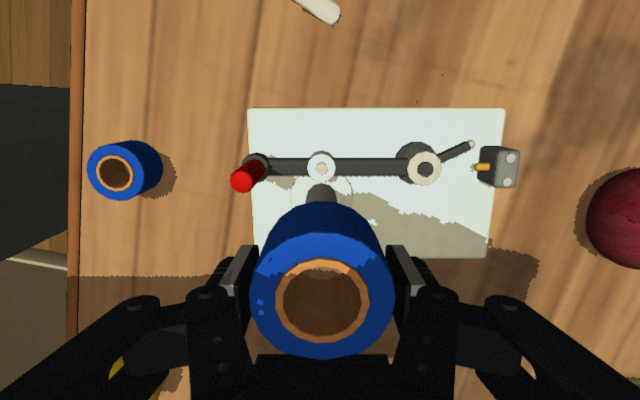

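The roll is held upright clear of the spindle, and the arm has sprung home (bar horizontal at row 167). Next I'll check the saucer estimate against the side image numerically.

Run:
```python
from h import *
import cv2
for n,box in(("top",(380,155,475,245)),("side",(300,165,380,200))):
    im=cv2.imread(f"pics/{n}0.png");h=cv2.cvtColor(im,cv2.COLOR_BGR2HSV)
    m=((h[...,1]<60)&(h[...,2]>150)).astype(np.uint8);x0,y0,x1,y1=box;k=np.zeros_like(m);k[y0:y1,x0:x1]=m[y0:y1,x0:x1]
    c=max(cv2.findContours(k,0,1)[0],key=cv2.contourArea);print(n,cv2.boundingRect(c),cv2.fitEllipse(c)[:2])
    t=np.linspace(0,2*np.pi,60);P=np.c_[571+80*np.cos(t),-98+80*np.sin(t),0*t+16];q=proj(n,P);print(q.min(0),q.max(0))
```

```text
top (396, 168, 62, 61) ((426.4093322753906, 198.03749084472656), (59.86399459838867, 61.29615783691406))
[396.58 168.03] [458.  229.5]
side (315, 172, 51, 21) ((340.10406494140625, 181.6117401123047), (19.757043838500977, 49.89850616455078))
[316.01 171.01] [367.89 191.87]
```

Call:
{"op": "play_rows", "data": {"deltas": [-12,-4,-5,0,0,0,0.3,-45,-16,-12,0,0,0,0.3,-85,-30,-20,0,0,0,0.3,-130,-46,-26,0,0,0,0.3,-175,-62,-28,0,0,0,0.3,-220,-78,-28,0,0,0,0.3,-265,-94,-28,0,0,0,0.3,-310,-110,-28,0,0,0,0.3,-345,-122,-28,0,0,0,0.3,-365,-129,-28,0,0,0,0.3]}}

```text
clock: 6.2
eef_pos: [566.8, -75.9, 159.1]
tool_rot: [-3.14, 0.001, 2.038]
force: [-0.0, 0.2, -0.1]
width: 54.7
gripper_force: 64.8
```

Call:
{"op": "play_rows", "data": {"deltas": [-10,-4,0,0,0,0,0.3,-10,-4,0,0,0,0,0.3,-10,-4,0,0,0,0,0.3]}}

```text
clock: 6.58
eef_pos: [568.4, -81.0, 159.1]
tool_rot: [-3.142, -0.001, 2.043]
force: [0.2, -0.1, -0.3]
width: 54.8
gripper_force: 64.8
```

Run:
```python
from h import *
s=read_state();print(s["clock"],s["eef_pos"],s["width"],s["qpos"])
print(delta([571,-98,21],2.04))
```

```text
6.575 [568.38 -81.02 159.14] 54.832798578982725 [-0.02  0.62  0.17  1.81 -0.15  0.73  0.71]
(array([-16.46,  -5.39, 138.12]), array([-0., -0.,  0.]))
```

Call:
{"op": "play_rows", "data": {"deltas": [-4,-1,10,0,0,0,0.3,-10,-3,30,0,0,0,0.3,-16,-5,55,0,0,0,0.3,-16,-5,80,0,0,0,0.3,-16,-5,100,0,0,0,0.3,-16,-5,116,0,0,0,0.3,-16,-5,127,0,0,0,0.3,-16,-5,133,0,0,0,0.3,-16,-5,136,0,0,0,0.3,-16,-5,137,0,0,0,0.3]}}

```text
clock: 7.82
eef_pos: [571.7, -99.0, 22.5]
tool_rot: [3.141, 0.0, 2.042]
force: [0.7, 0.3, -1.4]
width: 54.9
gripper_force: 64.8
```

Call:
{"op": "play_rows", "data": {"deltas": [0,0,1,0,0,0,0.3,0,0,1.5,0,0,0,0.3,0,0,1.5,0,0,0,0.3]}}

```text
clock: 8.2
eef_pos: [571.5, -99.0, 20.9]
tool_rot: [3.141, 0.0, 2.042]
force: [0.3, -0.5, -0.0]
width: 54.8
gripper_force: 64.8
```

Call:
{"op": "play_rows", "data": {"deltas": [0,0,0.5,0,0,0,0.3,0,0,1,0,0,0,0.3,0,0,1,0,0,0,0.3]}}

```text
clock: 8.57
eef_pos: [571.5, -99.0, 20.3]
tool_rot: [3.141, 0.0, 2.042]
force: [-1.1, 0.1, 5.8]
width: 55.1
gripper_force: 65.3
```

Call:
{"op": "play_rows", "data": {"deltas": [0,0,0,0,0,0,0.68,0,0,0,0,0,0,0.74,0,0,0,0,0,0,0.8,0,0,0,0,0,0,0.9,0,0,0,0,0,0,1,0,0,-8,0,0,0,1,0,0,-30,0,0,0,1,0,0,-60,0,0,0,1,0,0,-95,0,0,0,1,0,0,-120,0,0,0,1]}}

```text
clock: 9.82
eef_pos: [571.9, -99.1, 141.9]
tool_rot: [3.14, 0.001, 2.042]
force: [0.4, 0.5, -0.4]
width: 85.4
gripper_force: 0.0
```

Run:
```python
from h import *
import cv2
s=read_state();print(s["clock"],s["eef_pos"],s["width"])
a=get_image("wrist")[:,:,::-1]
b=get_image("side")[150:220,290:410,::-1]
cv2.imwrite("pics/w3.png",np.vstack([a[:,:][:,40:600],cv2.resize(b,(560,327))[:190]]))
c=np.array([566.1,367]);r=.47
def post(q,z):
    v=np.array([-115*np.cos(q),115*np.sin(q)]);return [c[0]+v[0]*np.cos(r)-v[1]*np.sin(r),c[1]+v[0]*np.sin(r)+v[1]*np.cos(r),z]
print(post(0,0),post(.68,0)); print(delta(post(0,170),np.pi+.47))
```

```text
9.825 [571.92 -99.12 141.95] 85.35161257868593
[np.float64(463.5696468575372), np.float64(314.91807718140717), 0] [np.float64(453.62644480672293), np.float64(390.97288848230147), 0]
(array([419.04,  90.16, -27.86]), array([ 0.  ,  0.01, -1.57]))
```

View pics/w3.png

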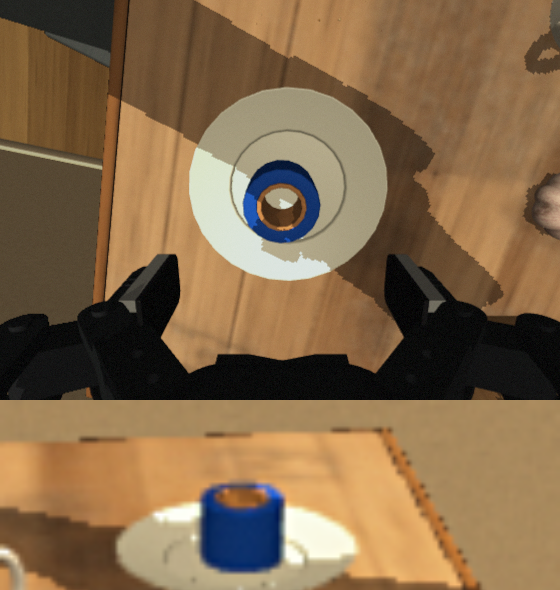

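The roll stands flat on the inner floor, centred near (282,205), with the ring of the floor round it. Next is the post.

Call:
{"op": "play_rows", "data": {"deltas": [12,3,-5,0,0,-0.03,1,45,10,-12,0,0,-0.1,1,90,20,-20,0,0,-0.2,1,140,30,-26,0,0,-0.3,1,190,40,-28,0,0,-0.42,1,240,52,-28,0,0,-0.54,1,290,62,-28,0,0,-0.66,1,335,72,-28,0,0,-0.78,1,370,80,-28,0,0,-0.88,1,390,84,-28,0,0,-0.96,1]}}

```text
clock: 11.18
eef_pos: [467.2, 289.1, 167.0]
tool_rot: [-3.141, -0.002, 3.009]
force: [1.0, -0.7, -0.5]
width: 85.6
gripper_force: 0.0
```

Run:
```python
from h import *
print(delta([463.6,314.9,150],np.pi+.47))
```

```text
(array([ 6.92, 25.15, 17.01]), array([ 0. , -0. , -0.6]))
```

Call:
{"op": "play_rows", "data": {"deltas": [2,5,5,0,0,-0.1,1,4,12,10,0,0,-0.2,1,6,18,14,0,0,-0.32,1,7,22,17,0,0,-0.44,1,7,24,17,0,0,-0.54,1,7,25,17,0,0,-0.6,1,7,25,17,0,0,-0.6,1,7,25,17,0,0,-0.6,1]}}

```text
clock: 12.18
eef_pos: [465.7, 311.8, 150.5]
tool_rot: [-3.141, -0.001, -2.683]
force: [-0.7, 0.1, -0.3]
width: 85.3
gripper_force: 0.0
```

Run:
```python
from h import *
import cv2
s=read_state();print(s["clock"],s["eef_pos"],s["tool_rot"],s["qpos"])
c=camera_info("wrist");im=get_image("wrist")
P=np.array([[463.6,314.9,86],[515.6,312.1,79],[566.1,367,47]]);print(proj("wrist",P,c))
h=cv2.cvtColor(im,cv2.COLOR_RGB2HSV);m=(((h[...,0]<6)|(h[...,0]>174))&(h[...,1]>200)&(h[...,2]>90)).astype(np.uint8)
n,l,st,ce=cv2.connectedComponentsWithStats(m);print([(list(st[i]),ce[i]) for i in range(1,n) if st[i][4]>80])
cv2.imwrite("pics/w4.png",im[:,:,::-1])
print(delta([463.6,314.9,52],np.pi+.47))
```

```text
12.175 [465.72 311.82 150.53] [-3.14 -0.   -2.68] [-0.49  0.61 -0.23  1.85  0.2   0.71  1.2 ]
[[327.84 215.56]
 [289.88 275.66]
 [327.9  333.5 ]]
[([np.int32(317), np.int32(206), np.int32(20), np.int32(20), np.int32(301)], array([326.5 , 215.51]))]
(array([ 0.61,  3.63, 98.61]), array([-0.  , -0.  , -0.01]))
```

View pics/w4.png

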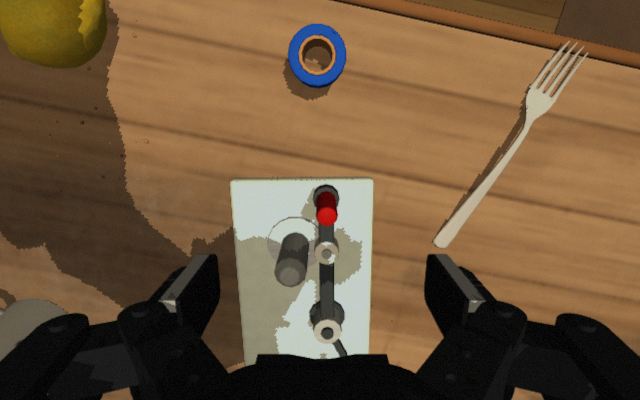

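The post top is at (326.5,215.5), with (327.8,215.6) predicted. Descending.

Call:
{"op": "play_rows", "data": {"deltas": [0,2,15,0,0,0,1,0.5,3,35,0,0,0,1,0.5,3,55,0,0,0,1,0.5,3,73,0,0,0,1,0.5,3,86,0,0,0,1,0.5,3,94,0,0,0,1,0.5,3,97,0,0,0,1,0.5,3,97,0,0,0,1]}}

```text
clock: 13.22
eef_pos: [464.2, 315.0, 53.9]
tool_rot: [3.142, 0.0, -2.681]
force: [-0.1, -0.6, -0.1]
width: 85.5
gripper_force: 0.0
```

Call:
{"op": "play_rows", "data": {"deltas": [0,0,0,0,0,0,0.5,0,0,0,0,0,0,0,0,0,0,0,0,0,0,0,0,0,0,0,0,0,0,0,0,0,0,0,0,0,0,0,0,0,0,0,0,0,0,0,0,0,0]}}

```text
clock: 14.1
eef_pos: [464.2, 314.6, 54.0]
tool_rot: [-3.141, 0.0, -2.682]
force: [0.2, -2.2, 4.2]
width: 12.3
gripper_force: 58.4
```

Run:
```python
from h import *
s=read_state();print(s["clock"],s["eef_pos"],s["tool_rot"],s["force"],s["width"],s["gripper_force"],s["qpos"])
R=Ro.from_euler('xyz',s["tool_rot"])
p0=s["eef_pos"];c=np.array([566.1,367.,p0[2]]);print(np.linalg.norm((p0-c)[:2]))
v=p0-c;v*=115/np.linalg.norm(v)
for q in np.arange(0,.73,.04):
    p=c+Ro.from_euler('z',-q).apply(v);print(round(q,2),R.inv().apply(p-c-v))
```

```text
14.1 [464.24 314.56  54.  ] [-3.14  0.   -2.68] [ 0.24 -2.21  4.2 ] 12.274087144054585 58.446380496025085 [-0.53  0.76 -0.18  1.9   0.25  0.5   1.15]
114.56531107644206
0.0 [ 0. -0.  0.]
0.04 [-0.02  4.6  -0.  ]
0.08 [-0.22  9.19 -0.  ]
0.12 [-0.61 13.78 -0.01]
0.16 [-1.18 18.34 -0.01]
0.2 [-1.94 22.88 -0.01]
0.24 [-2.87 27.38 -0.01]
0.28 [-3.98 31.85 -0.01]
0.32 [-5.27 36.26 -0.02]
0.36 [-6.74 40.62 -0.02]
0.4 [-8.38 44.92 -0.02]
0.44 [-10.19  49.15  -0.02]
0.48 [-12.17  53.3   -0.02]
0.52 [-14.31  57.37  -0.02]
0.56 [-16.61  61.35  -0.03]
0.6 [-19.07  65.24  -0.03]
0.64 [-21.69  69.02  -0.03]
0.68 [-24.45  72.7   -0.03]
0.72 [-27.36  76.26  -0.03]
```

Call:
{"op": "play_rows", "data": {"deltas": [0,4.6,0,0,0,0.04,0,-0.2,9.2,0,0,0,0.08,0,-0.6,13.8,0,0,0,0.12,0,-1.2,18.3,0,0,0,0.16,0,-1.9,22.9,0,0,0,0.2,0,-2.9,27.4,0,0,0,0.24,0,-4,31.9,0,0,0,0.28,0,-5.3,36.3,0,0,0,0.32,0,-5.3,36.3,0,0,0,0.32,0]}}

```text
clock: 15.22
eef_pos: [453.0, 349.6, 54.0]
tool_rot: [-3.141, 0.001, -3.002]
force: [0.3, -3.9, 5.5]
width: 12.4
gripper_force: 58.8
```

Run:
```python
from h import *
s=read_state();print(s["clock"],s["eef_pos"],s["tool_rot"],s["force"],s["width"])
p0=s["eef_pos"];c=np.array([566.1,367.,p0[2]]);d=p0-c;print(np.linalg.norm(d[:2]),"q",.47-(np.arctan2(d[1],d[0])+np.pi)%(2*np.pi))
R=Ro.from_euler('xyz',s["tool_rot"]);v=d*115/np.linalg.norm(d)
for q in np.arange(0,.45,.04): print(round(q,2),R.inv().apply(Ro.from_euler('z',-q).apply(v)-v))
```

```text
15.225 [453.   349.58  53.97] [-3.14  0.   -3.  ] [ 0.33 -3.95  5.48] 12.374289624370961
114.43784534109636 q 0.31715731643273437
0.0 [0. 0. 0.]
0.04 [-0.03  4.6  -0.  ]
0.08 [-0.25  9.19 -0.01]
0.12 [-0.65 13.78 -0.01]
0.16 [-1.23 18.34 -0.01]
0.2 [-1.99 22.87 -0.02]
0.24 [-2.94 27.38 -0.02]
0.28 [-4.06 31.84 -0.02]
0.32 [-5.37 36.25 -0.02]
0.36 [-6.84 40.6  -0.03]
0.4 [-8.49 44.9  -0.03]
0.44 [-10.31  49.12  -0.03]
```

Tracking well. I'll continue to about 0.70.

Call:
{"op": "play_rows", "data": {"deltas": [0,4.6,0,0,0,0.04,0,-0.2,9.2,0,0,0,0.08,0,-0.6,13.8,0,0,0,0.12,0,-1.2,18.3,0,0,0,0.16,0,-2,22.9,0,0,0,0.2,0,-2.9,27.4,0,0,0,0.24,0,-4,31.8,0,0,0,0.28,0,-5.4,36.3,0,0,0,0.32,0,-6.8,40.6,0,0,0,0.36,0,-7.6,42.8,0,0,0,0.38,0]}}

```text
clock: 16.48
eef_pos: [454.3, 391.9, 53.9]
tool_rot: [-3.139, 0.0, 2.901]
force: [0.2, -5.1, 7.6]
width: 12.0
gripper_force: 59.0
```

Call:
{"op": "play_rows", "data": {"deltas": [0,0,0,0,0,0,0,0,0,0,0,0,0,0,0,0,0,0,0,0,0,0,0,0,0,0,0,0]}}

```text
clock: 16.98
eef_pos: [454.3, 391.8, 53.9]
tool_rot: [-3.139, 0.0, 2.902]
force: [-0.5, -5.1, 7.1]
width: 12.7
gripper_force: 58.9
```

Run:
```python
from h import *
import cv2
s=read_state();print(s["clock"],s["eef_pos"],s["tool_rot"],s["force"],s["width"],s["gripper_force"],s["qd"])
p0=s["eef_pos"];c=np.array([566.1,367.,p0[2]]);d=p0-c;print(np.linalg.norm(d[:2]),"q",.47-((np.arctan2(d[1],d[0])+np.pi+1)%(2*np.pi)-1))
a=get_image("wrist")[:,:,::-1];b=get_image("side")[140:320,250:490,::-1];b=cv2.resize(b,(640,480))[:,:]
t=get_image("top")[100:260,200:480,::-1]
cv2.imwrite("pics/f.png",np.vstack([np.hstack([cv2.resize(a,(400,250)),cv2.resize(t,(400,250))]),cv2.resize(b,(800,350),interpolation=2)]))
```

```text
16.975 [454.3  391.77  53.95] [-3.14  0.    2.9 ] [-0.47 -5.05  7.12] 12.687210707814783 58.93426716327667 [-0.  0.  0. -0.  0. -0.  0.]
114.51463692467776 q 0.6880203873121105
```

View pics/f.png

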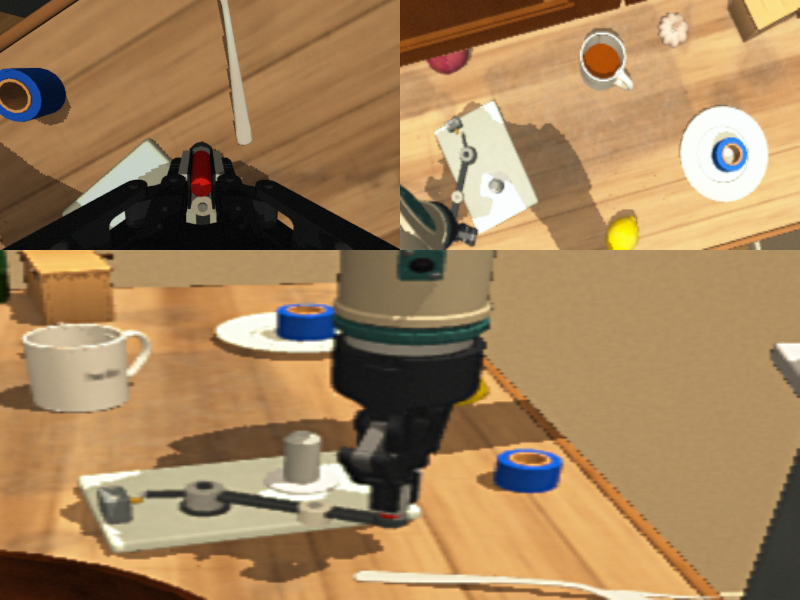

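The final picture shows the post gripped with the bar swung past the pawl (q about 0.69). The roll is on the saucer and the bystanders look unmoved.

```bash
python3 -c "
from cell import *
print(finish_job())"
```

```text
the job is handed in; nothing more can be done
None
```

The job is handed in at about 17 s: the spent roll sits flat on the saucer, and the gripper is holding the tension arm by its red post at about 0.69 rad, well past the click; the mug, lemon, garlic and fork were not touched.

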